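# Sort the gauges back into their pocket trays

### The job

Sort the five loose measuring pieces on the desk back into the three dark pocket trays: each ring flat in the round pocket of its size (large ring in the large one, small ring in the small one), the long steel parallel and the short gauge block standing in the long and the short slot of the narrow tray, and the tall bush upright in the square tray. Every piece must sit down on the floor of its own pocket and be let go; leave the caliper and the orange hex key set where they lie.

Things in the scene. Friction and masses are not known exactly. Their poses are not given: they have to be found in the camera images.
- large_ring: Large dark setting ring lying flat, 42 mm outside diameter, 14 mm high (treat the bore as closed; grip the outside). Origin: centre of its underside, z up. Loose, 0.08 kg.
- small_ring: Small light steel setting ring lying flat, 30 mm outside diameter, 12 mm high (grip the outside). Origin: centre of its underside, z up. Loose, 0.05 kg.
- parallel: Long ground steel parallel, a bar 16 mm wide (its x), 90 mm long (its y), 25 mm high (z), standing on its narrow long face. Origin: centre of its underside. Loose, 0.17 kg.
- gauge_block: Short steel gauge block, 9 mm wide (its x), 35 mm long (its y), 20 mm high (z), standing on its narrow face; grip across the 9 mm. Origin: centre of its underside. Loose, 0.065 kg.
- bush: Light steel turned bush standing upright, a cylinder of 20 mm diameter, 26 mm high. Origin: centre of its underside, z up. Loose, about 0.02 kg.
- ring_tray: Dark rectangular tray, fixed, 136 mm (its x) by 78 mm (its y), 7 mm thick, with two round pockets 4 mm deep, light floors 3 mm above the desk: the large pocket, 58 mm diameter, centred at x = -31 mm, y = 0, and the small pocket, 46 mm diameter, centred at x = +36 mm, y = 0. Origin: centre of its underside, on the desk.
- block_tray: Dark narrow tray, fixed, 186 mm (its x) by 50 mm (its y), 7 mm thick, with two slots in line, 4 mm deep, light floors 3 mm above the desk: the long slot, 106 (x) by 32 mm (y), centred at x = -32 mm, y = 0; the short slot, 52 (x) by 26 mm (y), centred at x = +59 mm, y = 0. Blocks stand with their length along the tray's x, either way round. Origin: centre of its underside, on the desk.
- bush_tray: Dark square tray, fixed, 70 x 70 mm, 7 mm thick, with one square pocket, 38 x 38 mm, 4 mm deep with a light floor (3 mm above the desk) in its middle. Origin: centre of its underside, on the desk.
- caliper: Bystander: steel caliper lying flat on the desk, 58 x 150 x 9 mm, to the right of the trays. Loose; leave it alone. Origin: centre of its underside.
- hex_keys: Bystander: orange folding hex key set lying on the desk, 38 x 100 x 23 mm, to the left of the trays. Loose; leave it alone. Origin: centre of its underside.

How it is judged:
By the outcome, as a careful person would: the job done as asked, in the order asked, and still so for the second after the job is handed in, with the robot touching nothing.
It also fails if it takes over 96 s, if anything falls off the work surface, if the arm or the gripper's body presses on something with over 40 N, if the wrist force passes 120 N, or if a joint passes its speed limit or range.

### The arm

A 6-joint arm with a two-finger parallel gripper is mounted at the origin on the work surface; the furniture and walls round the work are solid. World frame = base frame: x ahead of the robot, y to its left, z up, the work surface at z = 0. Lengths are in m, angles in rad, forces in N, time in s.
With the tool pointing down it reaches from about 0.3 to 0.85 m from the base axis. Payload 5.4 kg.
Tool frame: the origin (TCP) lies between the finger pads; the fingertips stand 17 mm ahead of it and the grasp point (between the pads) lies 2 mm behind it; y points along the fingers, z is the direction in which the jaws open and shut, and the axes are right-handed (so a half turn about y gives the same grasp; the last joint's range is limited). The gripper opens to 85 mm and grips with 20 to 120 N. Pads are 22 mm wide; open, the fingers measure 114 mm over their backs; the gripper's body (76 mm by 85 mm) begins 54 mm behind the grasp point. The pads swing forward as they close: fully open they stand 13 mm farther back than shut.
Start: joints at [0.981, 0.158, 1.597, -0, 1.386, -0.21], TCP at [0.213, 0.534, 0.248] pointing down, gripper open.
Joint ranges: [-2.91, 2.91], [-0.94, 2.29], [0.18, 2.7], [-1.29, 4.43], [0.17, 2.64], [-3, 3]. Speed limits (rad/s): [2.57, 2.57, 3.14, 3.14, 3.14, 3.14].

### API

Orientations are given as a 3x3 rotation matrix whose columns are the frame's x, y, z axes.
In Python, from station import r gives the robot as it stands. Calls block until the motion is done:
- r.move_to(position, orientation): joint-space move of the TCP to a pose.
- r.move_l(position, rot=None, speed=0.15, until_force=None): straight line of the TCP; rot=None keeps the orientation; speed is the mean speed in m/s. With until_force (N) it stops when the force on the tool has changed by that much, and returns True; else False.
- r.move_joints(angles): joint-space move.
- r.release() and r.close_gripper(f_grip=None): open the fingers fully, or close them until they stop; f_grip is the grip in N (None keeps the last).
- r.hold(seconds).
- r.inverse_kinematics(position, orientation): joint angles nearest the present ones, or None.
- r.read_camera(name): name is "side" or "top"; returns (picture, depth): 400x640x3 uint8, red, green, blue; 400x640 float32, m along the optical axis (not along the pixel's ray), 0 where there is no reading.
- r.camera_info(name): a dict with "fx", "fy", "cx", "cy" (pixels), "dist" ([k1, k2, p1, p2, k3] as OpenCV has them; the pictures are not rectified), "world_to_cam" (4x4, takes a point from world to camera coordinates). Camera axes: x right, y up, looking along -z (the intrinsics and any distortion apply to the point x, -y, -z); pixel columns grow to the right and rows downward; lengths in m; the calibration is good to about 2 mm. A picture is of the moment at which its call begins. camera_info takes no time and is no camera call.
A pose or a line that the arm cannot do raises r.IKError and nothing moves.
- r.finish_job(): hands the job in, once; it reports no verdict.
Readings, each from a call of its own:
- r.current_time(): time.
- r.current_joint_positions(): joint angles.
- r.current_joint_velocities(): joint speeds.
- r.current_tau(): joint torques, N m.
- r.current_tool_pos(): TCP position.
- r.current_ee_rot(): TCP orientation.
- r.current_force(): force on the tool from outside, world axes, zero at the start.
- r.current_torque(): the same for the moment, N m.
- r.current_opening(): finger opening in m.
Only numpy, scipy, OpenCV 4.12 (cv2) and the standard library are available. Lean on these libraries where they do the work, as an engineer would, in place of code of your own. Each camera call takes 0.05 s, during which the arm holds its last target.

## Working session

There is one attempt and no reset: what is moved stays moved. The work goes in short steps, each a Python script; the robot and the scene stay as the last script left them, time stands still between calls to the robot, and variables do not carry over. Pictures are saved under pics/ and viewed, and the job is handed in when it is done.

```bash
ls; mkdir -p pics
python3 - <<'E'
from station import r
import cv2,numpy as np
for n in("top","side"):
    p,d=r.read_camera(n); cv2.imwrite(f"pics/{n}0.png",p[:,:,::-1]); np.savez(f"{n}0.npz",p=p,d=d)
    i=r.camera_info(n); print(n,i["fx"],i["fy"],i["cx"],i["cy"],i["dist"]); print(np.round(np.linalg.inv(i["world_to_cam"]),3))
    print((d>0).mean(), d[d>0].min(), d.max())
print(r.current_time(),r.current_tool_pos(),np.round(r.current_ee_rot(),3),r.current_opening())
E
```

```text
pics
top 394.06720734893827 394.06720734893827 326.7734004726213 198.55400916503842 [-0.04158939  0.          0.          0.          0.        ]
[[-0.137  0.968 -0.208  0.343]
 [-0.991 -0.135  0.023 -0.002]
 [-0.005  0.21   0.978  0.864]
 [ 0.     0.     0.     1.   ]]
0.996140625 0.45013055 1.9364734
side 497.21694788228467 497.21694788228467 318.56892692370053 197.10666347505668 [-0.04499446  0.          0.          0.          0.        ]
[[-0.901 -0.259  0.349  0.938]
 [ 0.434 -0.566  0.701  0.826]
 [ 0.016  0.783  0.622  0.809]
 [ 0.     0.     0.     1.   ]]
0.9959140625 0.50489455 2.3876631
0.1 [0.21289561 0.53357385 0.24739836] [[ 0.929 -0.001  0.371]
 [-0.371 -0.001  0.929]
 [-0.    -1.    -0.002]] 0.085679389462044
```

View pics/top0.png

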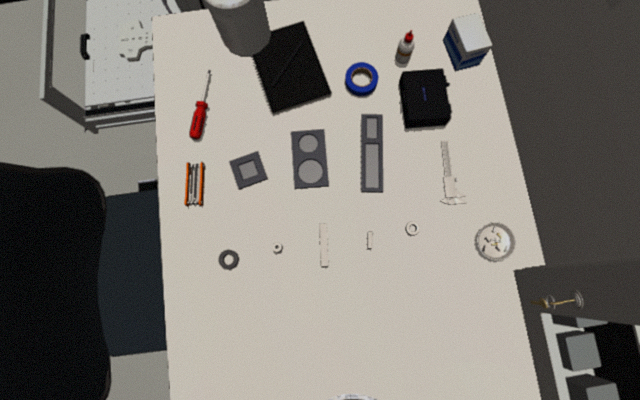

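View pics/side0.png

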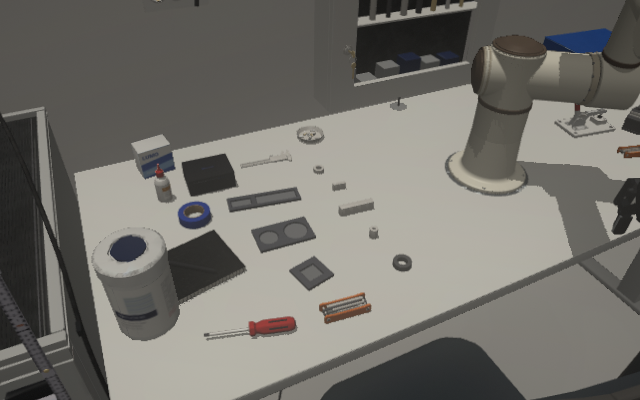

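View zoomed.

The top view shows the pieces at px: large ring (228,259), bush (278,248), parallel (324,245), gauge block (370,240) and small ring (411,229). The trays are at bush (249,170), ring (310,159) and block (372,153). Next I'll measure them.

```bash
cat > h.py <<'E'
from station import r
import cv2,numpy as np
def ray(n,px):
    i=r.camera_info(n); K=np.array([[i["fx"],0,i["cx"]],[0,i["fy"],i["cy"]],[0,0,1.]])
    u=cv2.undistortPoints(np.asarray(px,float).reshape(-1,1,2),K,np.array(i["dist"],float)).reshape(-1,2)
    T=np.linalg.inv(i["world_to_cam"])
    d=np.c_[u[:,0],-u[:,1],-np.ones(len(u))]@T[:3,:3].T
    return T[:3,3],d
def plane(n,px,z):
    o,d=ray(n,px); return o+d*((z-o[2])/d[:,2])[:,None]
def proj(n,P):
    i=r.camera_info(n); K=np.array([[i["fx"],0,i["cx"]],[0,i["fy"],i["cy"]],[0,0,1.]])
    W=np.array(i["world_to_cam"]); c=np.asarray(P,float).reshape(-1,3)@W[:3,:3].T+W[:3,3]
    c=c*[1,-1,-1]
    return cv2.projectPoints(c,np.zeros(3),np.zeros(3),K,np.array(i["dist"],float))[0].reshape(-1,2)
def rectify(n,x0,x1,y0,y1,z,s,p):
    # bird view: px s m; rows: x decreasing, cols: y decreasing
    X=np.arange(x1,x0,-s);Y=np.arange(y1,y0,-s)
    g=np.stack(np.meshgrid(X,Y,indexing='ij')+[np.full((len(X),len(Y)),z)],-1) if False else np.dstack([*np.meshgrid(X,Y,indexing='ij'),np.full((len(X),len(Y)),z)])
    m=proj(n,g).reshape(len(X),len(Y),2).astype(np.float32)
    return cv2.remap(p,m[...,0],m[...,1],cv2.INTER_CUBIC)
E
python3 - <<'E'
from h import *
ps={n:np.load(f"{n}0.npz")["p"] for n in("top","side")}
for n in ps:
    print(n,plane(n,[[228,259],[278,248],[324,245],[370,240],[411,229],[249,170],[310,159],[372,153]] if n=="top" else [[402,262],[374,232],[356,207],[339,186],[318,169],[312,272],[283,234],[264,200]],0.01).round(3).tolist())
    im=rectify(n,0.15,0.6,-0.3,0.3,0.007,0.00075,ps[n]); cv2.imwrite(f"pics/rect_{n}.png",im[:,:,::-1])
for n,(x,y,w,h) in {"top":(170,110,300,170),"side":(220,150,220,150)}.items():
    c=ps[n][y:y+h,x:x+w]; k=800/w if n=="top" else 800/w
    cv2.imwrite(f"pics/crop_{n}.png",cv2.resize(c,None,fx=k,fy=k,interpolation=cv2.INTER_CUBIC)[:,:,::-1])
E
```

```text
top [[0.422, 0.207, 0.01], [0.431, 0.097, 0.01], [0.424, -0.002, 0.01], [0.421, -0.103, 0.01], [0.432, -0.195, 0.01], [0.615, 0.143, 0.01], [0.621, 0.003, 0.01], [0.616, -0.139, 0.01]]
side [[0.422, 0.212, 0.01], [0.428, 0.101, 0.01], [0.422, 0.001, 0.01], [0.42, -0.095, 0.01], [0.437, -0.189, 0.01], [0.617, 0.155, 0.01], [0.627, 0.017, 0.01], [0.622, -0.122, 0.01]]
```

View pics/rect_top.png

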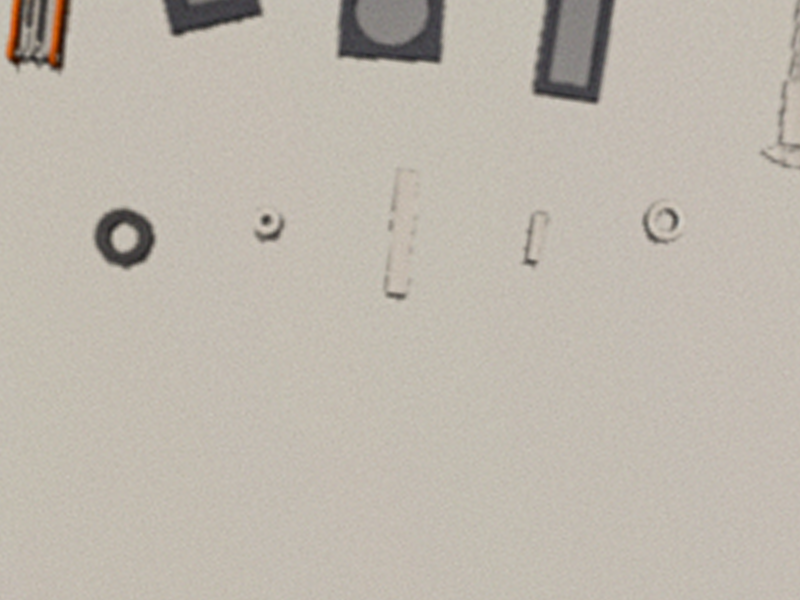

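View pics/rect_side.png

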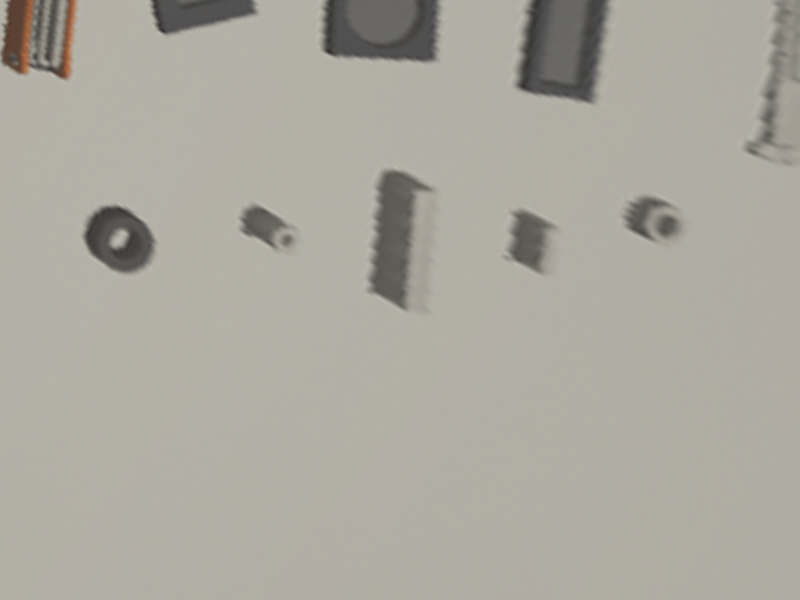

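Run:
```python
from h import *
for n in("top","side"):
    z=np.load(f"{n}0.npz"); d=z["d"]; p=z["p"]
    v,u=np.mgrid[:400,:640]; o,dr=ray(n,np.c_[u.ravel(),v.ravel()])
    P=(o+dr*d.reshape(-1,1)).reshape(400,640,3)  # dr has cam depth 1
    np.save(f"P_{n}.npy",P)
    flat=(P[...,0]>.25)&(P[...,0]<.38)&(abs(P[...,1])<.3)
    print(n,P[flat][:,2].mean(),P[flat][:,2].std())
    h=np.clip((P[...,2]+.005)/.04*255,0,255).astype(np.uint8)
    x,y,w,hh=(170,110,300,170) if n=="top" else (220,150,220,150)
    cv2.imwrite(f"pics/h_{n}.png",cv2.resize(h[y:y+hh,x:x+w],None,fx=800/w,fy=800/w,interpolation=0))
im=rectify("top",0.38,0.73,-0.25,0.25,0.007,0.000625,np.load("top0.npz")["p"]); cv2.imwrite("pics/rt2.png",im[:,:,::-1])
```

```text
top 0.046809082276402764 0.19506252766457227
side -0.06262067333767879 0.19563166692917383
```

View pics/h_top.png

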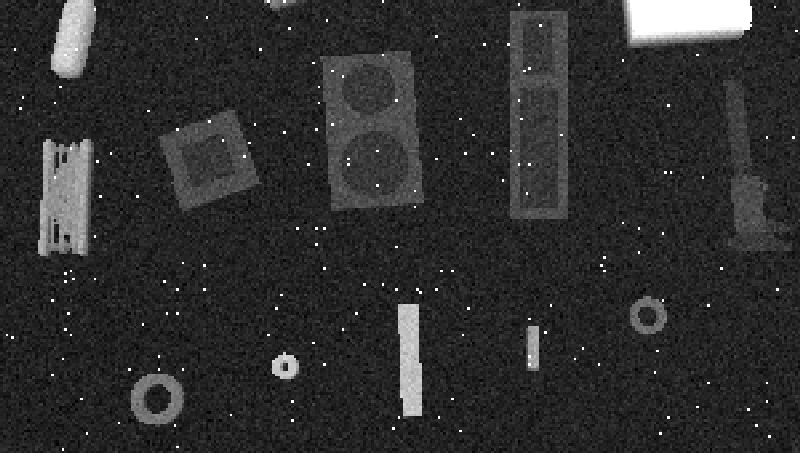

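View pics/rt2.png

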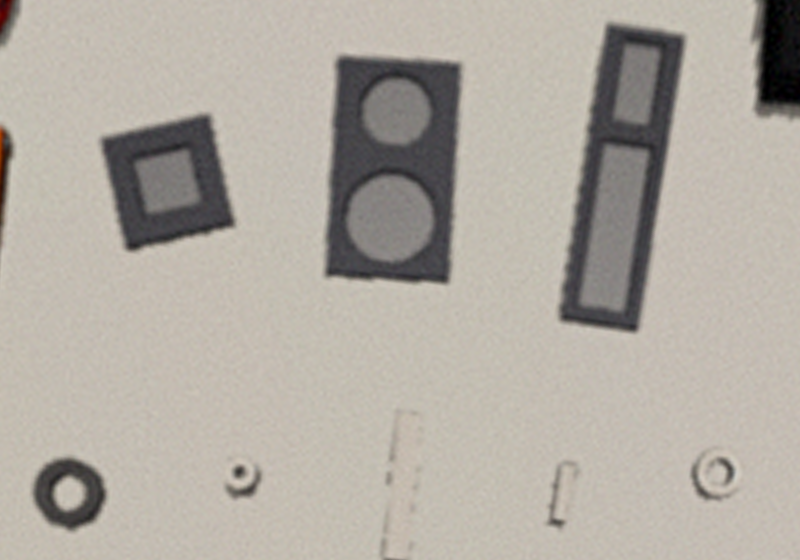

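Depth is clean in both views, so I'll segment by height for the pieces and by dark colour for the trays. Then I'll compare top against side.

```bash
cat > meas.py <<'E'
from h import *
import sys
def cloud(n,d):
    d=cv2.medianBlur(d.astype(np.float32),3)
    v,u=np.mgrid[:400,:640]; o,dr=ray(n,np.c_[u.ravel(),v.ravel()])
    return (o+dr*d.reshape(-1,1)).reshape(400,640,3)
W={"large_ring":((.422,.209),.014,.03),"bush":((.43,.1),.026,.02),"parallel":((.423,0),.025,.065),"gauge_block":((.42,-.1),.020,.035),"small_ring":((.434,-.192),.012,.03)}
def rect(X):
    # angle of the long side (x,y) and centre, sizes, in m
    (c,s,a)=cv2.minAreaRect((X*1e3).astype(np.float32)); b=cv2.boxPoints((c,s,a))
    e=[b[1]-b[0],b[2]-b[1]]; L=max(e,key=np.linalg.norm)
    return np.array(c)/1e3,np.array(s),np.degrees(np.arctan2(L[1],L[0]))%180
if __name__=="__main__":
  for n in("top","side"):
    z=np.load(f"{n}0.npz"); P=cloud(n,z["d"]); p=z["p"]
    for k,(c,h,R) in W.items():
        m=(np.hypot(P[...,0]-c[0],P[...,1]-c[1])<R+.01)&(P[...,2]>h*.72)&(P[...,2]<h+.02)
        v,u=np.nonzero(m); X=plane(n,np.c_[u,v],h)[:,:2]; Q=P[m]
        print(n,k,len(u),"rayMean",X.mean(0).round(4),"depthz",np.median(Q[:,2]).round(4),[np.round(q,4).tolist() for q in rect(X)])
        if k in("parallel","gauge_block"):
            w,V=np.linalg.eigh(np.cov(X.T)); print("   pca",np.degrees(np.arctan2(V[1,1],V[0,1]))%180)
    g=cv2.cvtColor(p,cv2.COLOR_RGB2GRAY)
    for k,c in {"bush_tray":(.617,.15),"ring_tray":(.623,.01),"block_tray":(.617,-.13)}.items():
        Xp=plane(n,np.argwhere(np.ones((400,640)))[:,::-1],.007).reshape(400,640,3)
        m=((np.abs(Xp[...,0]-c[0])<.115)&(np.abs(Xp[...,1]-c[1])<.075)&(g<(130 if n=="top" else 115))).astype(np.uint8)
        m=cv2.morphologyEx(m,cv2.MORPH_OPEN,np.ones((2,2)))
        cn,H=cv2.findContours(m,cv2.RETR_CCOMP,cv2.CHAIN_APPROX_NONE)
        i=max((i for i in range(len(cn)) if H[0][i][3]<0),key=lambda i:cv2.contourArea(cn[i]))
        X=plane(n,cn[i][:,0],.007)[:,:2]
        print(n,k,[np.round(q,4).tolist() for q in rect(X)])
        # pocket floors by depth-independent brightness: inner holes
        for j in range(len(cn)):
            if H[0][j][3]==i and cv2.contourArea(cn[j])>60:
                mm=np.zeros_like(m); cv2.drawContours(mm,cn,j,1,-1); cv2.drawContours(mm,cn,j,0,1)
                v,u=np.nonzero(mm);Y=plane(n,np.c_[u,v],.003)[:,:2]; print("   floor",Y.mean(0).round(4),[np.round(q,4).tolist() for q in rect(Y)])
E
python3 meas.py
```

```text
top large_ring 215 rayMean [0.4221 0.206 ] depthz 0.0136 [[0.422, 0.206], [38.9248, 38.9301], 174.7104949951172]
top bush 69 rayMean [0.4324 0.0985] depthz 0.0256 [[0.4321, 0.0982], [19.3159, 16.9552], 82.1990966796875]
top parallel 314 rayMean [ 0.4245 -0.0008] depthz 0.0252 [[0.4243, -0.0008], [15.9217, 87.6113], 174.743896484375]
   pca 174.7187828543523
top gauge_block 60 rayMean [ 0.4213 -0.1006] depthz 0.0204 [[0.4213, -0.1006], [6.4555, 32.2564], 170.93040466308594]
   pca 170.81687922462564
top small_ring 111 rayMean [ 0.4347 -0.1987] depthz 0.0117 [[0.4348, -0.1986], [28.4181, 28.8253], 169.8018035888672]
top bush_tray [[0.6132, 0.1433], [72.8466, 69.7224], 12.997400283813477]
top ring_tray [[0.6215, 0.0024], [76.9987, 138.2787], 176.6840057373047]
   floor [0.5916 0.0041] [[0.5919, 0.0041], [47.6457, 48.899], 128.1757049560547]
top block_tray [[0.6163, -0.1408], [48.9999, 187.7388], 170.98919677734375]
   floor [ 0.5804 -0.1352] [[0.585, -0.1368], [22.7683, 94.8786], 170.8466033935547]
side large_ring 167 rayMean [0.4222 0.2129] depthz 0.014 [[0.4216, 0.2113], [40.1732, 41.6416], 154.98829650878906]
side bush 52 rayMean [0.4346 0.1071] depthz 0.0238 [[0.4347, 0.1069], [25.0039, 16.4698], 59.67369842529297]
side parallel 206 rayMean [0.4264 0.0075] depthz 0.0232 [[0.4263, 0.0074], [23.1669, 91.9089], 174.31919860839844]
   pca 174.7462964247892
side gauge_block 44 rayMean [ 0.4242 -0.093 ] depthz 0.0173 [[0.4235, -0.0927], [13.9041, 35.9278], 170.8468017578125]
   pca 173.04562714464004
side small_ring 39 rayMean [ 0.4352 -0.1925] depthz 0.0097 [[0.4352, -0.1926], [24.2098, 27.8218], 155.60369873046875]
side bush_tray [[0.6166, 0.1565], [72.0786, 74.2841], 102.85359954833984]
side ring_tray [[0.6244, 0.0161], [82.8737, 137.3483], 176.6555938720703]
side block_tray [[0.6193, -0.1254], [55.7112, 185.9504], 170.872802734375]
```

Tray and piece sizes come out right, but top and side disagree in y by more than the visible side faces explain. I'll check which camera is off, using the desk plane and the robot itself.

```bash
python3 - <<'E'
from h import *; from meas import cloud
for n in("top","side"):
    z=np.load(f"{n}0.npz"); P=cloud(n,z["d"])
    for x in(.3,.5,.72):
        print(n,x,[round(float(np.median(P[(abs(P[...,0]-x)<.01)&(abs(P[...,1]-y)<.01)&(abs(P[...,2])<.03)][:,2])),4) for y in(-.22,-.06,.07,.24)])
    print(proj(n,[[0,0,0],[.09,0,0]]), np.array(r.camera_info(n)["world_to_cam"])@[.62,0,0,1])
    # direct 3D centres from depth: tray tops
    for k,c in {"bush_tray":(.617,.15),"ring_tray":(.623,.01),"block_tray":(.617,-.13)}.items():
        m=(abs(P[...,0]-c[0])<.115)&(abs(P[...,1]-c[1])<.065)&(P[...,2]>.0048)&(P[...,2]<.012)
        m=cv2.morphologyEx(m.astype(np.uint8),cv2.MORPH_OPEN,np.ones((2,2)))
        nn,l,s,_=cv2.connectedComponentsWithStats(m); i=1+s[1:,4].argmax()
        (cc,ss,a)=cv2.minAreaRect((P[l==i][:,:2]*1e3).astype(np.float32)); print(n,k,np.round(cc,1),np.round(ss,1),round(a,1),np.median(P[l==i][:,2]))
E
python3 -c "
import cv2;a=cv2.imread('pics/side0.png');cv2.imwrite('pics/s2.png',cv2.resize(a[150:300,220:440],None,fx=3.6,fy=3.6))"
```

```text
top 0.3 [0.0004, 0.0001, 0.0002, 0.0001]
top 0.5 [0.0009, 0.0005, 0.0001, 0.0001]
top 0.72 [0.0017, 0.0008, 0.0006, 0.0018]
[[351.61569353 455.29692057]
 [345.14043661 408.02545389]] [-0.03506967  0.08691172 -0.90278791  1.        ]
top bush_tray [616.1 144.9] [69.2 69.5] 12.2 0.007122452319585304
top ring_tray [623.2   3.1] [ 78.  136.2] 86.7 0.00725972120099172
top block_tray [ 617.9 -141.1] [ 49.8 184.9] 80.8 0.007085868134859341
side 0.3 [-0.0017, -0.0004, -0.0011, 0.0007]
side 0.5 [-0.0009, -0.001, -0.0007, 0.0007]
side 0.72 [0.0078, -0.0017, -0.0005, 0.0005]
[[484.90957848 170.18685077]
 [459.79402564 177.90246929]] [-0.08480234 -0.08365659 -1.19257237  1.        ]
side bush_tray [616.  152.7] [69.8 68. ] 12.9 0.006011503360020987
side ring_tray [622.3  11.4] [ 74.8 136.2] 86.8 0.005741567226050959
side block_tray [ 658.6 -137.2] [46. 56.] 79.4 0.004998062895567812
```

View pics/s2.png

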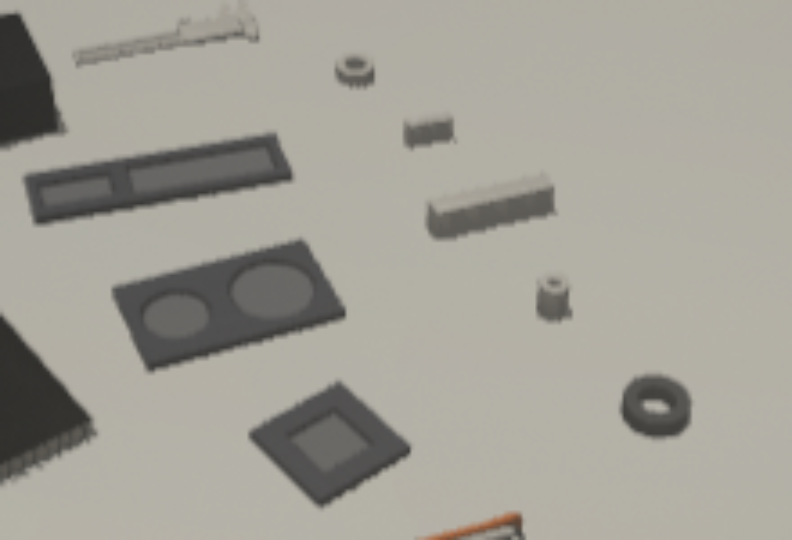

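The desk heights agree, but the top and side y values differ by about 8 mm around the trays. The gripper position is known, so I'll move it there and use it to judge the cameras.

```bash
cat >> h.py <<'E'
def R(th):  # jaw axis (tool z) at angle th (rad) from world x, tool down
    z=np.array([np.cos(th),np.sin(th),0]); y=np.array([0,0,-1.]); return np.c_[np.cross(y,z),y,z]
E
python3 - <<'E'
from h import *
t=r.current_time()
print(np.round(R(np.pi/2),2), r.current_joint_positions())
r.move_to([.52,-.03,.12],R(np.pi/2)); print(r.current_time()-t)
r.close_gripper(20); print(r.current_time()-t)
r.move_l([.52,-.03,.03]); print(r.current_time()-t,r.current_tool_pos(),r.current_opening())
for n in("top","side"):
    p,d=r.read_camera(n); np.savez(f"{n}1.npz",p=p,d=d); cv2.imwrite(f"pics/{n}1.png",p[:,:,::-1])
    tip=np.array(r.current_tool_pos())-[0,0,.017]; print(n,proj(n,[tip]))
E
```

```text
[[ 1.  0.  0.]
 [-0.  0.  1.]
 [ 0. -1.  0.]] [ 9.80894581e-01  1.58992967e-01  1.59813241e+00  3.06050710e-06
  1.38619578e+00 -2.10108429e-01]
2.3333
3.1
3.85 [ 0.52072584 -0.030202    0.03075605] 0.00036043374446276055
top [[330.59018638 199.37478371]]
side [[315.06655129 209.01767839]]
```

View pics/top1.png

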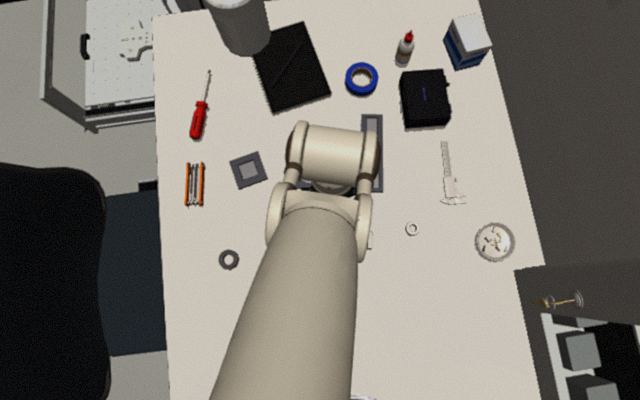

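View pics/side1.png

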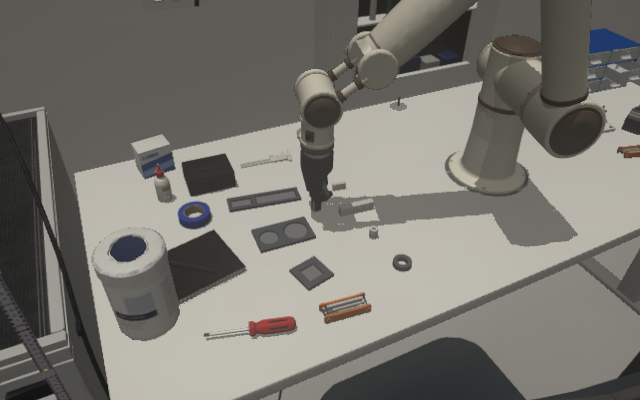

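Run:
```python
from h import *
p=np.load("side1.npz")["p"]; x,y,w,h=280,140,80,80
c=cv2.resize(p[y:y+h,x:x+w],None,fx=8,fy=7.4,interpolation=cv2.INTER_CUBIC)
T=np.array(r.current_tool_pos())
for q in [T-[0,0,.017],T+[0,0,.05],T+[0,0,.1]]:
    u=proj("side",[q])[0]; cv2.drawMarker(c,(int((u[0]-x+.5)*8),int((u[1]-y+.5)*7.4)),(255,0,0),0,14,1)
cv2.imwrite("pics/s3.png",c[:,:,::-1])
p=np.load("top1.npz")["p"].copy(); c=cv2.resize(p[90:220,240:420],None,fx=4,fy=4,interpolation=cv2.INTER_CUBIC)
for hh in(.1,.2,.3,.4):
    u=proj("top",[T+[0,0,hh]])[0]; print(hh,u); cv2.drawMarker(c,(int((u[0]-240+.5)*4),int((u[1]-90+.5)*4)),(255,0,0),0,14,1)
cv2.imwrite("pics/t3.png",c[:,:,::-1])
```

```text
0.1 [330.83570371 186.61709766]
0.2 [331.11531189 172.26836373]
0.3 [331.49179459 152.91385538]
0.4 [332.02562172 125.40192101]
```

View pics/s3.png

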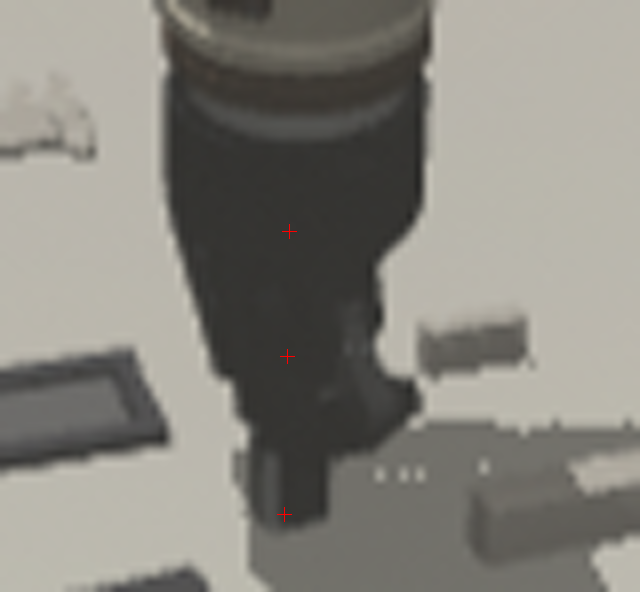

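View pics/t3.png

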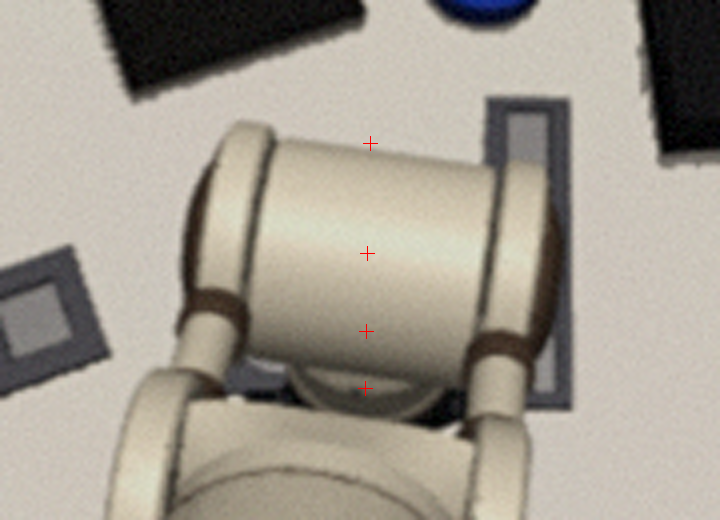

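Both projections fall within about 1 px of the gripper, which isn't precise enough to settle it. A gripped piece is exactly centred on the jaws, so I'll use the parallel: grip it, then view it at a known pose near the slot with both cameras.

Run:
```python
from h import *; from meas import cloud
P=cloud("side",np.load("side1.npz")["d"]); T=np.array(r.current_tool_pos())
m=(np.abs(P[...,:2]-T[:2]).max(-1)<.06)&(P[...,2]>.016)&(P[...,2]<.032)
for a in(0,1):print("xy"[a],np.percentile(P[m][:,a],[2,10,50,90,98]).round(4))
# grip the parallel: average xy of both cams, jaw axis = across its length (pca 174.7deg -> jaw 84.7)
th=np.radians(84.7)
r.move_l(T+[0,0,.07],speed=.3); r.release()
r.move_to([.425,.001,.10],R(th)); r.move_l([.425,.001,.0215],speed=.2)
print(r.current_opening()); r.close_gripper(40); print("open",r.current_opening(),r.current_tool_pos(),r.current_force())
r.move_l([.425,.001,.09],speed=.2); print(r.current_force(),r.current_opening(),r.current_time(),r.current_joint_positions())
```

```text
x [0.4625 0.4644 0.5189 0.532  0.5326]
y [-0.0313 -0.027  -0.0156  0.0059  0.0075]
0.08522118788579826
open 0.01512671062987611 [0.42539819 0.0008692  0.02196764] [-0.36217864 -0.03634216  4.70964435]
[-0.7909565  -0.02595692 -2.5060195 ] 0.015208451994005865 7.3833 [-2.83669377e-01 -3.83402651e-02  2.14424906e+00  1.43009432e-05
  1.03626068e+00 -1.76193223e+00]
```

Run:
```python
from h import *; from meas import *
r.move_to([.586,-.130,.09],R(np.radians(80.9))); r.move_l([.586,-.130,.0465],speed=.2)
T=np.array(r.current_tool_pos()); print(T,r.current_time(),r.current_opening())
for n in("top","side"):
    p,d=r.read_camera(n); np.savez(f"{n}2.npz",p=p,d=d); cv2.imwrite(f"pics/{n}2.png",p[:,:,::-1])
    u=proj(n,[T])[0].astype(int); x,y=u-[70,60]; k=5.5
    c=cv2.resize(p[y:y+100,x:x+140],None,fx=k,fy=k,interpolation=cv2.INTER_CUBIC)
    a=np.radians(170.9);L=np.array([np.cos(a),np.sin(a),0]);Wd=np.array([-L[1],L[0],0])
    b=T-[0,0,.0215]
    for s in(-1,1):
        for w in(-1,1):
            for z in(0,.025):
                q=(proj(n,[b+s*.045*L+w*.008*Wd+[0,0,z]])[0]-[x,y]+.5)*k; cv2.drawMarker(c,tuple(q.astype(int).tolist()),(255,0,0) if z==0 else (0,255,0),0,10,1)
    cv2.imwrite(f"pics/c2{n}.png",c[:,:,::-1]); print(n,x,y)
```

```text
[ 0.58434987 -0.12852022  0.04564172] 8.5917 0.015267788828578882
top 301 101
side 206 123
```

View pics/c2side.png

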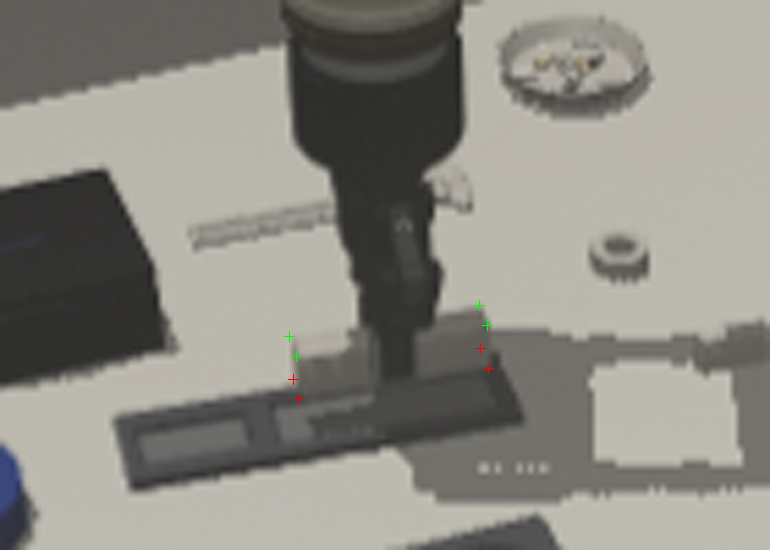

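View pics/c2top.png

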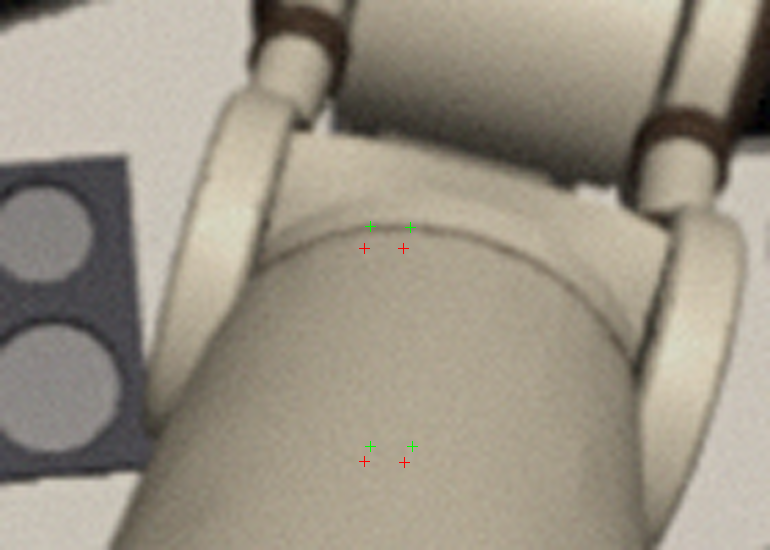

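The gripped parallel's predicted corners match the side view to about 0.5 px, for example bottom right at (488,368) in the zoomed crop. So the side camera is good and the top one is off by about 10 mm in y at the trays. I'll use side positions, correct for the visible side walls, and place the parallel.

```bash
cat >> h.py <<'E'
def put(x,y,th,tz,grip_h=None):
    """lower held piece at x,y; tz = TCP height expected at seat; stops on contact, releases, backs off"""
    r.move_l([x,y,tz+.012],R(th),speed=.15); r.hold(.2)
    c=r.move_l([x,y,tz-.003],speed=.03,until_force=6)
    t=r.current_tool_pos(); print("seat",c,np.round(t,4),"expected z",tz)
    r.hold(.1); r.release(); r.move_l([x,y,t[2]+.09],speed=.3)
E
python3 - <<'E'
from h import *
put(.587,-.1235,np.radians(80.9),.025)
T=r.current_tool_pos(); print(T,r.current_time())
r.move_to([.42,.208,.13],R(np.pi/2))
for n in("top","side"):
    p,d=r.read_camera(n); np.savez(f"{n}3.npz",p=p,d=d); cv2.imwrite(f"pics/{n}3.png",p[:,:,::-1])
    u,v,w,h={"top":(330,100,90,110),"side":(210,170,110,60)}[n]; k=540/h if n=="top" else 7
    cv2.imwrite(f"pics/c3{n}.png",cv2.resize(p[v:v+h,u:u+w],None,fx=k,fy=k,interpolation=cv2.INTER_CUBIC)[:,:,::-1])
E
```

```text
seat True [ 0.587  -0.1236  0.0249] expected z 0.025
[ 0.58798131 -0.12388627  0.11675831] 10.8083
```

View pics/c3top.png

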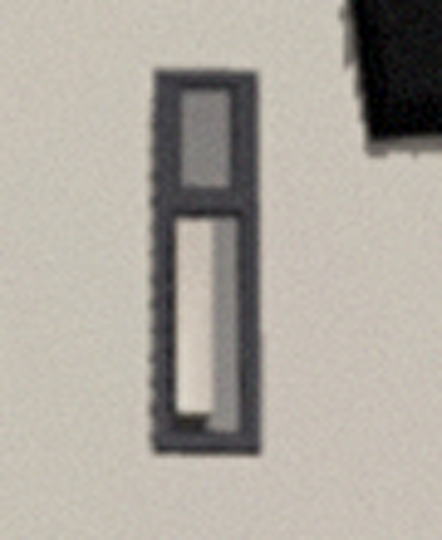

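View pics/c3side.png

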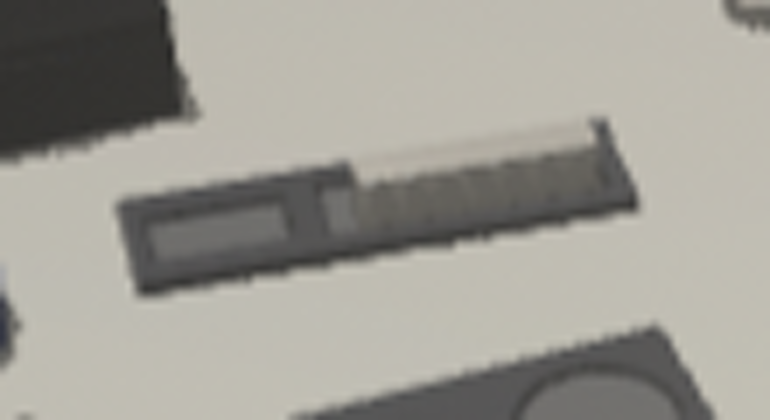

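View pics/top3.png

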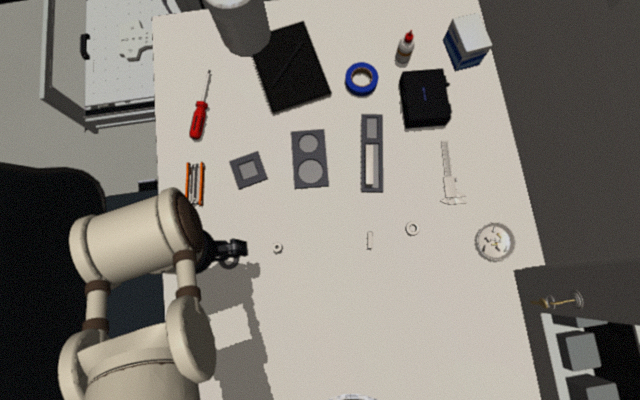

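The parallel is in its slot at the floor height, but close to the +y wall. Its true pose is known from the jaws, so I'll use it to calibrate the top camera at the tray.

Run:
```python
from meas import *
for n in("top","side"):
    P=cloud(n,np.load(f"{n}3.npz")["d"])
    m=(abs(P[...,0]-.587)<.07)&(abs(P[...,1]+.13)<.04)&(P[...,2]>.022)&(P[...,2]<.035)
    v,u=np.nonzero(m); X=plane(n,np.c_[u,v],.028)[:,:2]
    print(n,len(u),X.mean(0),rect(X),P[m][:,:].mean(0),np.median(P[m][:,2]))
    g=cv2.cvtColor(np.load(f"{n}3.npz")["p"],cv2.COLOR_RGB2GRAY)
    # floors: short slot
z=np.load("top3.npz");p=z["p"]
im=rectify("top",.5,.74,-.2,.22,.003,.0005,p); cv2.imwrite("pics/rt3.png",cv2.resize(im[:,:,::-1],(800,457)))
g=cv2.cvtColor(im,cv2.COLOR_RGB2GRAY); print(np.percentile(g,[5,15,50]))
m=((g>108)&(g<165)).astype(np.uint8); m=cv2.morphologyEx(m,cv2.MORPH_OPEN,np.ones((9,9)))
nn,l,s,c=cv2.connectedComponentsWithStats(m)
for i in range(1,nn):
    if s[i,4]>1500: print("floor xy",.5+.24-c[i][1]*.0005,.22-c[i][0]*.0005,"wh mm",s[i,3]*.5,s[i,2]*.5,"area",s[i,4]*.25)
```

```text
top 279 [ 0.58475494 -0.12489113] (array([ 0.58526862, -0.1239505 ]), array([15.49837685, 90.2003479 ]), np.float32(170.7187)) [ 0.58475061 -0.12488817  0.02801368] 0.028279637964045312
side 174 [ 0.58798702 -0.11676226] (array([ 0.58689819, -0.11631602]), array([20.86445808, 90.1757431 ]), np.float32(170.93394)) [ 0.58700608 -0.11940891  0.02580253] 0.026040847402827694
[ 66.  96. 192.]
floor xy 0.6785746190225959 -0.14826510772464532 wh mm 47.5 26.5 area 951.5
floor xy 0.6614331900761867 0.0023640359445204207 wh mm 39.5 40.0 area 1279.75
floor xy 0.5865001091226538 -0.14199072457442166 wh mm 101.0 26.5 area 1145.5
floor xy 0.6176545695683626 0.14598637569327225 wh mm 37.0 36.5 area 1036.75
floor xy 0.5945568232913669 0.00625696942446044 wh mm 53.0 53.5 area 2224.0
```

View pics/rt3.png

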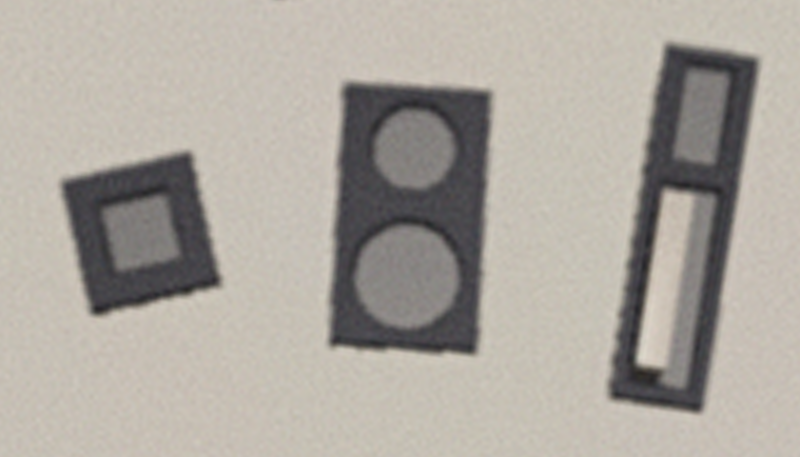

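Run:
```python
from meas import *
z=np.load("top3.npz");P=cloud("top",z["d"]);g=cv2.cvtColor(z["p"],cv2.COLOR_RGB2GRAY)
# rows averaged along tray axis
a=np.radians(170.9);L=np.array([np.cos(a),np.sin(a)]);N=np.array([-L[1],L[0]])  # N: approx -y? 
if N[1]<0:N=-N
C=np.array([.587,-.1236])
Q=P.reshape(-1,3);s=(Q[:,:2]-C)@N;t=(Q[:,:2]-C)@L
print("N",N)
for lo in np.arange(-.045,.03,.0025):
    m=(abs(t)<.03)&(s>=lo)&(s<lo+.0025)&(abs(Q[:,2])<.05)
    print(round(lo*1e3+1.25,1),m.sum(),np.median(Q[m][:,2]).round(4),Q[m][:,2].std().round(4),np.median(g.reshape(-1)[m]))
```

```text
N [0.15815807 0.98741381]
-43.8 26 0.0007 0.0007 192.5
-41.2 26 0.0006 0.0005 194.0
-38.7 26 0.0007 0.0005 191.0
-36.2 26 0.0014 0.0006 159.5
-33.7 25 0.0072 0.0007 94.0
-31.2 26 0.008 0.0005 67.0
-28.7 26 0.0078 0.0006 65.0
-26.2 25 0.0068 0.0007 62.0
-23.7 31 0.0048 0.0011 95.0
-21.2 30 0.0043 0.0006 132.5
-18.7 39 0.0043 0.0005 133.0
-16.2 25 0.0039 0.0006 134.0
-13.7 25 0.005 0.0008 155.0
-11.2 0 nan nan nan
-8.7 26 0.0277 0.0009 184.5
-6.2 26 0.0288 0.0006 193.5
-3.7 26 0.0286 0.0004 196.0
-1.2 26 0.0286 0.0005 199.0
1.3 26 0.0284 0.0005 199.0
3.8 51 0.0277 0.0008 187.0
6.3 27 0.0203 0.002 87.0
8.8 50 0.0084 0.0007 59.5
11.3 25 0.0077 0.0005 72.0
13.8 26 0.0066 0.0007 100.5
16.3 25 0.0018 0.0005 156.0
18.8 25 0.0008 0.0006 192.0
21.3 25 0.0005 0.0007 195.0
23.8 25 0.0005 0.0006 194.0
26.3 37 0.0004 0.0005 193.0
28.8 38 0.0007 0.0006 193.5
  return _methods._mean(a, axis=axis, dtype=dtype,
  ret = ret.dtype.type(ret / rcount)
  ret = _var(a, axis=axis, dtype=dtype, out=out, ddof=ddof,
  arrmean = um.true_divide(arrmean, div, out=arrmean,
  ret = ret.dtype.type(ret / rcount)
```

```bash
python3 - <<'E'
from meas import *
for n,(x,y,w,h) in {"top":(220,20,260,170),"side":(80,120,240,200)}.items():
    a,b=[cv2.cvtColor(np.load(f"{n}{k}.npz")["p"],cv2.COLOR_RGB2GRAY)[y:y+h,x:x+w].astype(np.float32) for k in(0,3)]
    print(n,cv2.phaseCorrelate(a,b,cv2.createHanningWindow((w,h),cv2.CV_32F)))
    i=r.camera_info(n);print(np.round(np.linalg.inv(i["world_to_cam"]),4)[:3].tolist(),i["cx"])
E
sed 's/{n}0/{n}3/' meas.py > meas3.py; python3 meas3.py | grep -A2 tray
```

```text
top ((-0.02628672984664604, 0.02288874796798268), 0.9155339817941924)
[[-0.1367, 0.9685, -0.2083, 0.343], [-0.9906, -0.1348, 0.0234, -0.0019], [-0.0054, 0.2096, 0.9778, 0.8643]] 326.7734004726213
side ((0.005715836130150365, 0.008687907383475135), 0.9634849137465159)
[[-0.9009, -0.2586, 0.3486, 0.9377], [0.4338, -0.5658, 0.7012, 0.8257], [0.0159, 0.7829, 0.6219, 0.8085]] 318.56892692370053Traceback (most recent call last):
  File "meas3.py", line 18, in <module>
    v,u=np.nonzero(m); X=plane(n,np.c_[u,v],h)[:,:2]; Q=P[m]
                         ~~~~~^^^^^^^^^^^^^^^^
  File "h.py", line 10, in plane
    o,d=ray(n,px); return o+d*((z-o[2])/d[:,2])[:,None]
        ~~~^^^^^^
  File "h.py", line 5, in ray
    u=cv2.undistortPoints(np.asarray(px,float).reshape(-1,1,2),K,np.array(i["dist"],float)).reshape(-1,2)
      ~~~~~~~~~~~~~~~~~~~^^^^^^^^^^^^^^^^^^^^^^^^^^^^^^^^^^^^^^^^^^^^^^^^^^^^^^^^^^^^^^^^^^
cv2.error: OpenCV(4.12.0) /io/opencv/modules/calib3d/src/undistort.dispatch.cpp:347: error: (-215:Assertion failed) CV_IS_MAT(_src) && CV_IS_MAT(_dst) && (_src->rows == 1 || _src->cols == 1) && (_dst->rows == 1 || _dst->cols == 1) && _src->cols + _src->rows - 1 == _dst->rows + _dst->cols - 1 && (CV_MAT_TYPE(_src->type) == CV_32FC2 || CV_MAT_TYPE(_src->type) == CV_64FC2) && (CV_MAT_TYPE(_dst->type) == CV_32FC2 || CV_MAT_TYPE(_dst->type) == CV_64FC2) in function 'cvUndistortPointsInternal'
```

My 2×2 opening shifts the mask by one pixel, which is about 2–4 mm on the desk. I'll redo it with a symmetric kernel.

```bash
sed -i 's/np.ones((2,2))/np.ones((3,3))/' meas.py; python3 meas.py | grep -A2 tray
python3 - <<'E'
from h import *
print(proj("top",plane("top",[[100,50],[372,153]],.01)))
E
```

```text
top bush_tray [[0.6159, 0.1453], [72.9473, 69.7618], 13.017499923706055]
top ring_tray [[0.6241, 0.0044], [77.0431, 138.4489], 176.71290588378906]
   floor [0.5943 0.006 ] [[0.5945, 0.006], [47.7021, 48.9307], 128.2064971923828]
   floor [0.6518 0.0023] [[0.6527, 0.0037], [27.6658, 14.557], 82.00640106201172]
top block_tray [[0.619, -0.1389], [49.0282, 187.9352], 171.01980590820312]
   floor [ 0.5858 -0.134 ] [[0.5878, -0.1349], [22.7806, 95.1821], 170.8769073486328]
side large_ring 167 rayMean [0.4222 0.2129] depthz 0.014 [[0.4216, 0.2113], [40.1732, 41.6416], 154.98829650878906]
--
side bush_tray [[0.6173, 0.1529], [72.2906, 74.5847], 102.95079803466797]
side ring_tray [[0.6252, 0.0118], [83.2709, 137.6355], 176.7156982421875]
side block_tray [[0.6202, -0.1303], [56.0038, 186.3546], 170.92039489746094]
[[100.00000057  50.00000037]
 [372.         153.        ]]
```

Corrected, the top camera matches the parallel's true pose to about 1.5 mm. The side camera carries an offset of about +5 mm in y. I'll go on with top positions plus that small correction, starting with the large ring and the bush.

```bash
cat >> h.py <<'E'
def pick(x,y,th,tz,f,lift=.07):
    r.move_to([x,y,tz+.05],R(th)); r.hold(.1); r.move_l([x,y,tz],speed=.15); r.hold(.1)
    r.close_gripper(f); print("open",round(r.current_opening(),4),np.round(r.current_tool_pos(),4),"t",r.current_time())
    r.move_l([x,y,tz+lift],speed=.25); print("lifted open",round(r.current_opening(),4),np.round(r.current_force(),2))
E
python3 - <<'E'
from h import *
H=np.pi/2
pick(.4225,.207,H,.0235,40)
if r.current_opening()>.035:
    r.move_to([.596,.007,.07],R(H)); put(.596,.007,H,.0265)
pick(.433,.099,H,.026,25)
if r.current_opening()>.015:
    r.move_to([.619,.147,.08],R(H)); put(.619,.147,H,.029)
print(r.current_time())
E
```

```text
open 0.0386 [0.4229 0.2072 0.0243] t 13.8333
lifted open 0.0388 [-0.32 -0.39 -0.9 ]
seat True [0.5962 0.0069 0.0273] expected z 0.0265
open 0.0189 [0.4331 0.099  0.0262] t 19.45
lifted open 0.0183 [-1.05  0.43 -0.89]
seat True [0.6191 0.1472 0.029 ] expected z 0.029
22.925
```

Run:
```python
from h import *
H=np.pi/2; G=np.radians(80.9)
pick(.4355,-.198,H,.023,40)
if r.current_opening()>.022:
    r.move_to([.663,.0033,.08],R(H)); put(.663,.0033,H,.026)
pick(.422,-.100,G,.026,40)
if r.current_opening()>.006:
    r.move_to([.679,-.147,.08],R(G)); put(.679,-.147,G,.029)
print(r.current_time())
r.move_to([.35,.1,.25],R(H)); r.move_to([.25,.35,.25],R(H))
for n in("top","side"):
    p,d=r.read_camera(n); np.savez(f"{n}4.npz",p=p,d=d); cv2.imwrite(f"pics/{n}4.png",p[:,:,::-1])
    u,v,w,h={"top":(180,100,240,120),"side":(210,170,140,130)}[n]; k=800/w if n=="top" else 4.5
    cv2.imwrite(f"pics/c4{n}.png",cv2.resize(p[v:v+h,u:u+w],None,fx=k,fy=k,interpolation=cv2.INTER_CUBIC)[:,:,::-1])
print(r.current_time())
```

```text
open 0.0267 [ 0.4357 -0.1982  0.0235] t 25.65
lifted open 0.0269 [-1.07 -0.53 -1.18]
seat True [0.6632 0.0033 0.0266] expected z 0.026
open 0.0077 [ 0.4222 -0.1001  0.0262] t 31.8667
lifted open 0.0074 [-0.55  0.67 -1.67]
seat True [ 0.6791 -0.147   0.0293] expected z 0.029
35.65
38.3917
```

View pics/c4top.png

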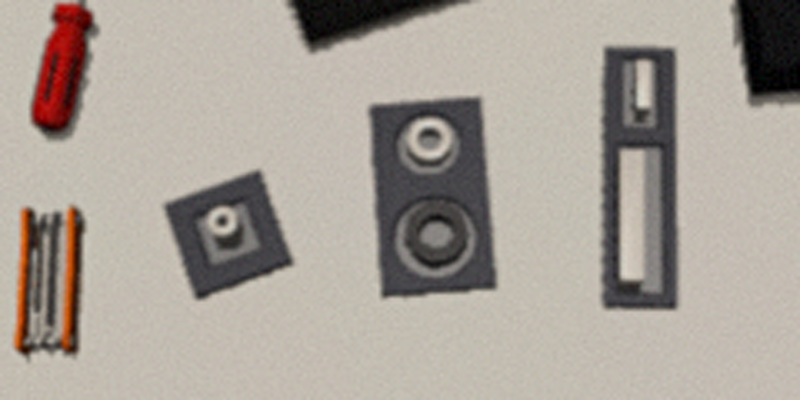

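View pics/c4side.png

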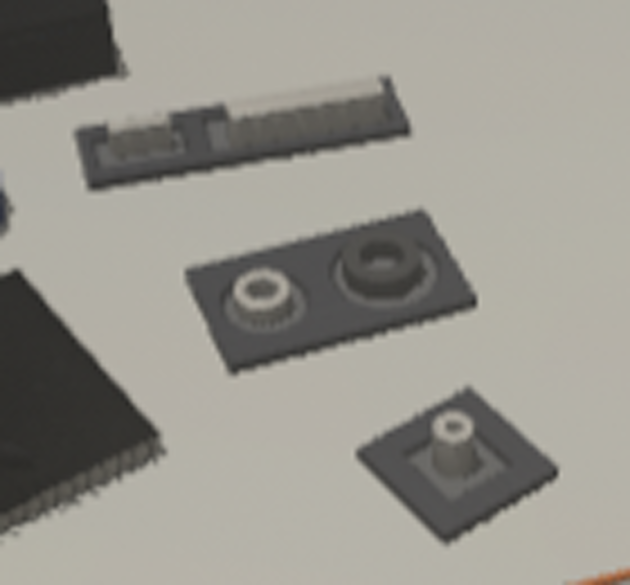

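All five are in their pockets: in the top crop the bush is at (222,225), the rings at (430,140) and (437,235), the gauge block at (643,90) and the parallel at (632,213). The parallel sits against the +y wall, so I'll regrip it and centre it, then check heights.

Run:
```python
from h import *; from meas import *
G=np.radians(80.9); H=np.pi/2
r.move_to([.45,0,.2],R(H))
pick(.587,-.1240,G,.0275,40,lift=.012)
if r.current_opening()>.012: put(.588,-.1310,G,.0275)
r.move_to([.35,.1,.25],R(H)); r.move_to([.25,.35,.25],R(H)); print(r.current_time())
for n in("top","side"):
    p,d=r.read_camera(n); np.savez(f"{n}5.npz",p=p,d=d); cv2.imwrite(f"pics/{n}5.png",p[:,:,::-1])
    u,v,w,h={"top":(180,100,240,120),"side":(210,170,140,130)}[n]; k=800/w if n=="top" else 4.5
    cv2.imwrite(f"pics/c5{n}.png",cv2.resize(p[v:v+h,u:u+w],None,fx=k,fy=k,interpolation=cv2.INTER_CUBIC)[:,:,::-1])
P=cloud("top",np.load("top5.npz")["d"])
for k,(x,y,h) in {"large_ring":(.596,.007,.014),"small_ring":(.663,.0033,.012),"bush":(.619,.147,.026),"parallel":(.588,-.131,.025),"gauge":(.679,-.147,.02)}.items():
    m=(abs(P[...,0]-x)<.05)&(abs(P[...,1]-y)<.025)&(P[...,2]>h-.002)&(P[...,2]<.05)
    if "ring" in k: m&=np.hypot(P[...,0]-x,P[...,1]-y)<.025
    if k=="gauge": m&=abs(P[...,0]-x)<.03
    v,u=np.nonzero(m);X=plane("top",np.c_[u,v],h+.003)[:,:2]
    print(k,len(u),"top z",np.median(P[m][:,2]).round(4),"exp",h+.003,"xy",rect(X))
for n,(x,y,w,h) in {"hex":(180,155,30,55),"cal":(435,135,40,75)}.items():
    a,b=[cv2.cvtColor(np.load(f"top{k}.npz")["p"],cv2.COLOR_RGB2GRAY)[y:y+h,x:x+w].astype(np.float32) for k in(0,5)]
    print(n,cv2.phaseCorrelate(a,b,cv2.createHanningWindow((w,h),cv2.CV_32F)))
```

```text
open 0.0148 [ 0.5872 -0.1241  0.0277] t 42.1083
lifted open 0.0151 [-0.43  0.3  -1.31]
seat True [ 0.588  -0.1309  0.0275] expected z 0.0275
46.8667
large_ring 208 top z 0.0171 exp 0.017 xy (array([0.59571686, 0.00573817]), array([40.29173279, 41.91605759]), np.float32(172.3859))
small_ring 105 top z 0.0143 exp 0.015 xy (array([0.66153796, 0.00195152]), array([28.80294037, 27.98164749]), np.float32(35.954754))
bush 64 top z 0.0287 exp 0.028999999999999998 xy (array([0.61863995, 0.14518347]), array([17.8006897 , 18.87570381]), np.float32(174.55801))
parallel 276 top z 0.0285 exp 0.028 xy (array([ 0.58644745, -0.1320502 ]), array([13.42640305, 90.30126953]), np.float32(170.78963))
gauge 57 top z 0.0229 exp 0.023 xy (array([ 0.67763348, -0.14863742]), array([ 6.85982513, 34.19810867]), np.float32(170.69176))
hex ((-0.03492861858666707, -0.1498708713125616), 0.9330968961450788)
cal ((-0.006382291133132156, 0.42994510725471), 0.9965622310638428)
```

View pics/c5top.png

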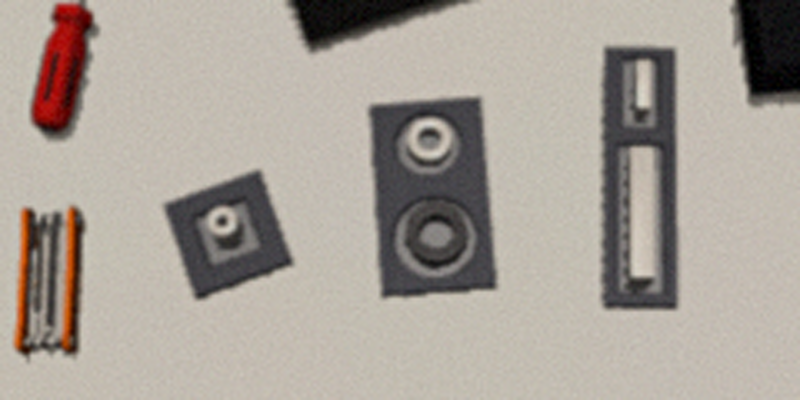

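View pics/c5side.png

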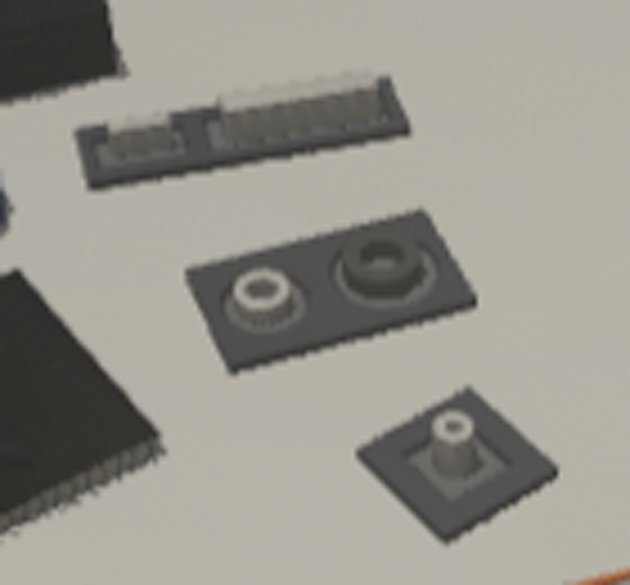

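Everything is seated at the expected heights. I'll check the 0.43 px caliper reading against the earlier frames before handing in.

Run:
```python
from h import *
def D(n,b,k,j):
    x,y,w,h=b
    A,B=[cv2.cvtColor(np.load(f"{n}{i}.npz")["p"],cv2.COLOR_RGB2GRAY)[y:y+h,x:x+w].astype(np.float32) for i in(k,j)]
    return np.round(cv2.phaseCorrelate(A,B,cv2.createHanningWindow((w,h),cv2.CV_32F))[0],2), np.abs(cv2.GaussianBlur(A-B,(5,5),0)).max().round(1)
for j in(1,3,4,5): print(j,D("top",(435,135,40,75),0,j))
for j in(3,4,5): print("side",j,D("side",(235,145,60,25),0,j))
r.finish_job(); print(r.current_time())
```

```text
1 (array([0.04, 0.59]), np.float32(8.9))
3 (array([-0.05,  0.55]), np.float32(5.2))
4 (array([-0.16,  0.45]), np.float32(2.8))
5 (array([-0.01,  0.43]), np.float32(2.1))
side 3 (array([-0.02,  0.48]), np.float32(14.0))
side 4 (array([0.04, 0.48]), np.float32(1.4))
side 5 (array([0.02, 0.46]), np.float32(1.4))
the job is handed in; nothing more can be done
the job is handed in; nothing more can be done
```

All five pieces are in their own pockets, released, with the arm parked clear, and I handed the job in at about 47 s of the 96 s allowed.

**Seating:** the last top-camera depths put every piece's top within 0.7 mm of where it should be when sitting on the pocket floor:

| Piece | Measured top (mm) | Expected (mm) |
|---|---|---|
| Large ring | 17.1 | 17 |
| Small ring | 14.3 | 15 |
| Bush | 28.7 | 29 |
| Parallel | 28.5 | 28 |
| Gauge block | 22.9 | 23 |

Each piece made contact within 1 mm of the expected height as it was lowered. Both cameras show all five inside their pockets.

**What disagreed:**
- **Camera offset:** the side camera read about 5 mm too far in y compared with the top camera, more than the stated 2 mm. I first trusted the side camera, so the parallel went in against a slot wall. I later regripped and centred it.
- **My masking error:** an uneven mask filter had shifted my first tray positions by one pixel. I corrected it before placing the other four pieces.
- **Caliper reading:** a shift check gave about 0.45 px (roughly 1 mm) for the caliper. The reading was already there in the first frame after the start, before the arm had picked anything up, and the image difference is tiny. I take it as an artefact of the method. The hex key set showed a 0.15 px shift.

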